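Set the pipe angle gauge over the handrail pipe and hold it on its mark

TASK

Pick up the pipe angle gauge by its stem and drape it upright over the steel handrail pipe, its V foot centred on the yellow tape and bearing on the pipe with both legs. Then rock it round the pipe until the swinging blue pointer settles on the locked red index, and finish while still gripping it there, pressed lightly into full contact with the pipe, so that I can scribe the hole. Leave the tray, bowl, mallet and wrench on the ledge where they are.

Things in the scene. Friction and masses are not known exactly. Their poses are not given: they have to be found in the camera images.
- gauge_grip (a point): Centre of the gauge's black ribbed stem, where to grip. Axes: x out of the dial face (along the pipe when seated), y across, z up the stem. Stem 26 mm along y, 24 mm along x, from 26 mm below this point to 26 mm above, plus a 4 mm steel cap; the dial's rim is right under the stem. Stands 168 mm above the soles.
- gauge_v (a point): Point of the gauge 159 mm straight below gauge_grip along its z, 9 mm above the soles: on the pipe's axis when the V is fully seated. Same axes. The foot is 40 mm long (x), 90 mm wide (y); its V is a right angle, legs at 45 degrees, apex 30 mm above this point, 66 mm clear at the feet. Seated, the gauge turns about the pipe's axis when rocked; let go while leaning, it tips over.
- gauge: Pipe angle gauge, loose, 0.3 to 0.5 kg, 198 mm tall: aluminium V foot, black dial 100 mm across and 20 mm thick with white face (centre 92 mm up), square stem on top. Origin between its soles, axes as gauge_grip. Starts standing on the ledge on its two feet, dial facing away from the robot (yaw within 0.4 rad).
- pointer (a joint): Blue pendulum pointer on the dial: needle 35 mm from the dial centre, round weight below; swings back to plumb, settling within about a second. Angle from the dial's own up (the stem), positive clockwise seen facing the dial, 0 with the gauge upright. It equals the gauge's lean anticlockwise seen facing the dial (positive about the gauge's x).
- index (a joint): Red index on the dial's rim, set beforehand and locked: angle from the dial's own up (the stem), positive clockwise seen facing the dial, 0.21 to 0.56. The pointer is on it when pointer equals index.
- pointer_tip (a point): Tip of the blue pointer, 35 mm from the dial centre; z along the pointer.
- index_mark (a point): Inner end of the red index, 36 mm from the dial centre; z from the dial centre towards the index.
- tape: Yellow tape wound round the pipe, 44 mm long, marking where the gauge belongs; origin at its middle, on the pipe's axis (85 mm above the work surface). x along the pipe (away from the robot, within 0.35 rad), y across it, z up. Up to 40 mm either way from the pipe's middle.
- cradle: Fixed pine cradle on the ledge with a level steel pipe, 42.4 mm diameter and 290 mm long, strapped into two blocks. Origin under the middle, on the ledge; x along the pipe, z up. Pipe axis 65 mm above the ledge. The pipe is clear between the blocks over 178 mm; a base board 16 mm thick lies below it.
- ledge: Fixed pine ledge, 400 mm deep and 1560 mm long, top 20 mm above the work surface; origin under its middle.
- tray: Red plastic parts tray with clipped-on lid, 131 by 196 by 57 mm, loose; leave alone. Origin under its middle.
- bowl: White ceramic bowl, 130 mm across, 55 mm high, loose; leave alone. Origin under its middle.
- mallet: Mallet with black rubber-tipped head, about 290 mm long and 53 mm high, lying with its head to +x, loose; leave alone. Origin under the handle.
- cone_wrench: Flat stainless cone wrench, 210 mm long along its x, 34 mm wide, 4 mm thick, lying crosswise at the far edge, loose; leave alone. Origin under its middle.
Not all that is in view belongs to the job. What is shaped like the gauge but purple or turquoise is not meant.

How it is judged:
On the way:
1. the gauge is draped upright over the pipe on the tape, V foot seated (x of gauge_v in the frame of tape between -0.012 and 0.012 m and y of gauge_v in the frame of tape between -0.003 and 0.003 m and z of gauge_v in the frame of tape between -0.003 and 0.003 m and angle between the x axis of gauge_v and the x axis of tape, either way round below 0.1 rad and contact force between gauge and cradle above 0.3 N and angle between gauge_v's own z axis and vertical below 0.12 rad), for 0.2 s.
At the end, for the whole second after the job is handed in: Gripper holds the gauge (>2 N), still; V foot on the pipe (>1 N), centred to 3 mm across and in height, within 12 mm of the tape's middle, along the pipe to 0.1 rad; pointer at rest within 0.06 rad (3.5 deg) of the index; gauge leans over 0.14 rad; nothing on the ledge (x of gauge_v in the frame of tape between -0.012 and 0.012 m and y of gauge_v in the frame of tape between -0.003 and 0.003 m and z of gauge_v in the frame of tape between -0.003 and 0.003 m and angle between the x axis of gauge_v and the x axis of tape, either way round below 0.1 rad and contact force between gauge and cradle above 1 N and angle between the z axis of pointer_tip and the z axis of index_mark, either way round below 0.06 rad and velocity of joint pointer between -0.4 and 0.4 rad/s and angle between gauge_v's own z axis and vertical above 0.14 rad and contact force between the fingers and gauge above 2 N and angular speed of gauge below 0.1 rad/s and contact force between gauge and ledge below 0.1 N); the arm keeps its last pose, push and grip.
It fails at once if the parts tray is moved by more than 20 mm (distance of tray from where it was at the start of the episode above 0.02 m).
It fails at once if the bowl is moved by more than 20 mm (distance of bowl from where it was at the start of the episode above 0.02 m).
It fails at once if the mallet is moved by more than 20 mm (distance of mallet from where it was at the start of the episode above 0.02 m).
It fails at once if the cone wrench is moved by more than 20 mm (distance of cone_wrench from where it was at the start of the episode above 0.02 m).
It also fails if it takes over 51 s, if anything falls off the work surface, if the arm or the gripper's body presses on something with over 40 N, if the wrist force passes 120 N, or if a joint passes its speed limit or range.

ROBOT

A 7-joint arm with a two-finger parallel gripper is mounted at the origin on the work surface. World frame = base frame: x ahead of the robot, y to its left, z up, the work surface at z = 0. Lengths are in m, angles in rad, forces in N, time in s.
With the tool pointing down it reaches from about 0.4 to 0.875 m from the base axis. Payload 6.5 kg.
Tool frame: the origin (TCP) lies on the centre line of the jaws, within the pads' length; the fingertips stand 25 mm ahead of it and the grasp point (between the pads) lies 6 mm ahead of it; x points along the fingers, y is the direction in which the jaws open and shut, and the axes are right-handed (so a half turn about x gives the same grasp; the last joint's range is limited). The gripper opens to 88 mm and grips with 3 to 60 N. Pads are 18 mm wide; open, the fingers measure 123 mm over their backs; the gripper's body (75 mm by 187 mm) begins 45 mm behind the grasp point.
Start: joints at [-0.066, 0.536, -0.004, 1.538, 0.003, 1.067, -0.071], TCP at [0.65, 0, 0.264] pointing down, gripper open.
Joint ranges: [-2.7, 2.7], [-0.37, 2.16], [-1.27, 1.26], [0.24, 2.4], [-1.31, 4.45], [0.19, 1.91], [-2.76, 2.76]. Speed limits (rad/s): [2.39, 2.39, 3.14, 3.14, 3.14, 3.14, 3.14].

INTERFACE

Orientations are given as a rotation vector (axis times angle).
In Python, from plant import bot, eyes, finish_job gives the robot as it stands.
- The arm moves only by the tool carry_out, never from a script. Its arguments are lists of equal length, an entry for each row: "delta_pos": the shift along the tool's x, y, z in cm, a list of three; "twist": the turn about the tool's x in degrees. A call has 1 to 5 rows; each row is the pose to reach, as a shift and turn from the pose measured when the call began, along the tool's axes at that moment; what a row does not reach only later rows make up. A row lasts 1/12 s, in which the tool goes at most 41.7 mm and 7.16 degrees, less where a joint would pass 70% of its speed; a pose out of reach is approached as far as the arm can. A call with a gripper value outside its range is refused whole. "grip" is the finger opening in cm, from 0 to 8.81, set as the call begins (left out, the last holds). The fingers move at their own pace and stop on an object; "grip_force" is the grip in N (left out, the last holds). Time passes only in rows, so rows that repeat a pose let the fingers close. It gives the time, the measured TCP pose, the force and the opening at its end, in the units of the state.
- bot.observe(): the state, without advancing time (a new reading comes with each control period).
- eyes.capture(name): name is "scene" or "side" or "wrist"; returns the picture (480x640x3 uint8, red, green, blue); there is no depth.
- eyes.camera_model(name): a dict with "vfov" (degrees; the focal length in pixels is half the picture's height over the tangent of half this angle, whatever the lens; pixels are square), "cx", "cy" (the principal point, pixels), "dist_coeffs" ([k1, k2, p1, p2, k3] as OpenCV has them; the pictures are not rectified), "R" (3x3) and "t" (3): a world point X has camera coordinates R X + t. Camera axes: x right, y down, z forward; pixel columns grow to the right and rows downward; lengths in m; the calibration is good to about 2 mm. A picture is of the moment at which its call begins: read the wrist's pose just before it. camera_model takes no time and is no camera call; for the wrist camera it gives the pose at the moment of the call.
- finish_job(): hands the job in, once; it reports no verdict.
The state is a dict: "time": time; "joint_positions": joint angles; "qvel": joint speeds; "joint_efforts": joint torques, N m; "tool_pos": TCP position; "tcp_rot": TCP orientation; "force": force on the tool from outside, world axes, zero at the start; "moment": the same for the moment, N m; "grip_width": finger opening in m.
Only numpy, scipy, OpenCV 4.12 (cv2) and the standard library are available. Lean on these libraries where they do the work, as an engineer would, in place of code of your own. Each camera call takes 0.05 s, during which the arm holds its last target. There are 200 camera calls.

## Working session

There is one attempt and no reset: what is moved stays moved. The work goes in short steps, Python scripts to look and compute and a tool call to move; the robot and the scene stay as the last step left them, time stands still between calls to the robot, and variables do not carry over. Pictures are saved under pics/ and viewed, about 8 in all and at most 12, crops included, and the job is handed in when it is done.

Besides the shell and the picture viewer there is one more tool, called after "Emit:" as name(argument=value, ...), one argument or row to a line, values as JSON. carry_out: Moves the arm, as the interface text tells. Its arguments: {"type":"object","properties":{"delta_pos":{"type":"array"},"twist":{"type":"array"},"grip":{"type":"number"},"grip_force":{"type":"number"}},"required":["delta_pos","twist"]}

```bash
ls; mkdir -p pics; python3 - <<'E'
from plant import bot, eyes
import cv2,numpy as np
print(bot.observe())
for n in("scene","side","wrist"):
    m=eyes.camera_model(n);print(n,m)
    im=eyes.capture(n);cv2.imwrite(f"pics/{n}0.png",im[:,:,::-1])
E
```

```text
pics
{'time': 0.0, 'joint_positions': array([-0.06618504,  0.53715609, -0.00443582,  1.53885471,  0.00260812,
        1.06725742, -0.07120697]), 'qvel': array([ 3.71170640e-04, -3.28452915e-04,  4.52657576e-04,  5.29785860e-04,
       -1.53086896e-03,  1.71611654e-04,  4.65424331e-06]), 'joint_efforts': array([-1.69933578e-04, -5.70981932e+01,  9.90184285e-01, -2.51597965e+01,
       -5.62433247e-02,  1.80829730e-02,  2.02785413e-04]), 'tool_pos': array([ 6.49446310e-01, -2.63233484e-05,  2.62852757e-01]), 'tcp_rot': array([ 1.20827741,  1.21035295, -1.21044951]), 'force': array([ 0.55814586,  0.15939714, -0.51244491]), 'moment': array([0.00465766, 0.06520929, 0.00706493]), 'grip_width': 0.08801504785661599}
scene {'vfov': 47.17111489824894, 'cx': 319.7088103584544, 'cy': 241.09990801500808, 'dist_coeffs': array([-0.04375609,  0.        ,  0.        ,  0.        ,  0.        ]), 'R': array([[ 0.75944953,  0.65054716, -0.00498082],
       [ 0.53363034, -0.62730347, -0.56721162],
       [-0.37212239,  0.42811068, -0.82355702]]), 't': array([-0.39351167, -0.2214133 ,  1.58185405])}
side {'vfov': 55.45893056658628, 'cx': 319.22078400064294, 'cy': 235.1194052735643, 'dist_coeffs': array([0.03232617, 0.        , 0.        , 0.        , 0.        ]), 'R': array([[ 0.89821741, -0.43941381, -0.01099928],
       [-0.26174385, -0.51459907, -0.81650349],
       [ 0.3531227 ,  0.73627664, -0.57723571]]), 't': array([-0.51549089,  0.22437761,  1.00739372])}
wrist {'vfov': 60.346070390620035, 'cx': 316.3522144647861, 'cy': 236.2900021118625, 'dist_coeffs': array([0.0229238, 0.       , 0.       , 0.       , 0.       ]), 'R': array([[ 9.99994111e-01,  9.89134028e-05, -3.43054896e-03],
       [ 1.11244005e-03, -9.54958183e-01,  2.96738321e-01],
       [-3.24667941e-03, -2.96740390e-01, -9.54952669e-01]]), 't': array([-0.6476878 , -0.04159121,  0.39229334])}
```

```bash
python3 - <<'E'
import cv2,numpy as np
a=[cv2.imread(f"pics/{n}0.png") for n in("scene","side")]
cv2.imwrite("pics/a.png",a[0]);cv2.imwrite("pics/b.png",a[1])
E
```

```text
(no output)
```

View pics/scene0.png

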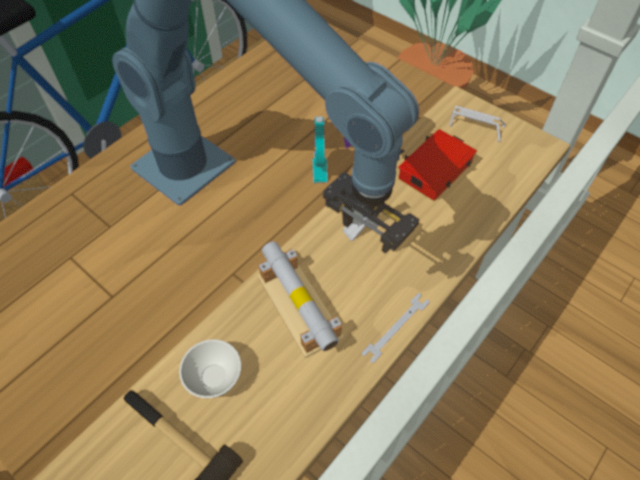

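View pics/side0.png

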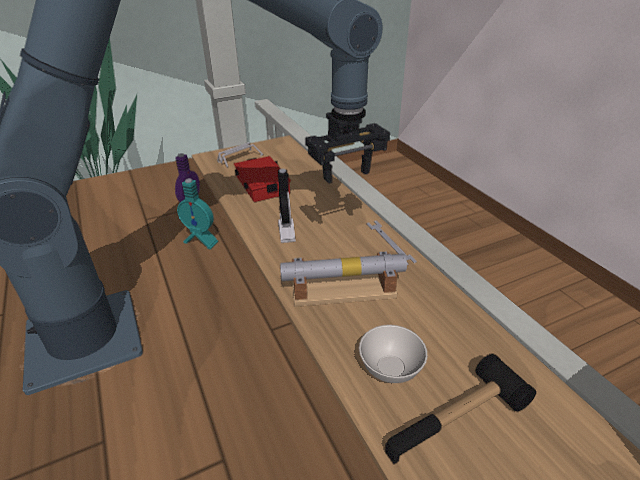

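```bash
cat > h.py <<'E'
import cv2,numpy as np
from plant import bot,eyes
def K(m):
    f=240/np.tan(np.radians(m["vfov"])/2)
    return np.array([[f,0,m["cx"]],[0,f,m["cy"]],[0,0,1.]])
def ray(m,p):
    u=cv2.undistortPoints(np.float64(p).reshape(-1,1,2),K(m),np.array(m["dist_coeffs"]))[:,0]
    d=np.c_[u,np.ones(len(u))]@m["R"]; d/=np.linalg.norm(d,axis=1)[:,None]
    return -m["R"].T@m["t"],d
def plane(m,p,z):
    c,d=ray(m,p); return c+d*((z-c[2])/d[:,2])[:,None]
def onplane(m,p,q,n):
    c,d=ray(m,p); return c+d*(((q-c)@n)/(d@n))[:,None]
def proj(m,X):
    return cv2.projectPoints(np.float64(X).reshape(-1,1,3),cv2.Rodrigues(m["R"])[0],m["t"],K(m),np.array(m["dist_coeffs"]))[0][:,0]
def tri(m1,p1,m2,p2):
    (a,d),(b,e)=ray(m1,p1),ray(m2,p2); d,e=d[0],e[0]
    s=np.linalg.lstsq(np.c_[d,-e],b-a,rcond=None)[0]
    P,Q=a+s[0]*d,b+s[1]*e; return (P+Q)/2,np.linalg.norm(P-Q)
def shot(n,f):
    m=eyes.camera_model(n);im=eyes.capture(n)[:,:,::-1].copy();cv2.imwrite(f"pics/{f}.png",im);return m,im
E
python3 - <<'E'
from h import *
M={n:eyes.camera_model(n) for n in("scene","side","wrist")}
for n in M: print(n,"cam pos",ray(M[n],[320,240])[0].round(3))
T={}
for n in("scene","side"):
    im=cv2.imread(f"pics/{n}0.png");h=cv2.cvtColor(im,cv2.COLOR_BGR2HSV)
    k=cv2.inRange(h,(22,150,110),(34,255,255))
    c=max(cv2.findContours(k,0,2)[0],key=cv2.contourArea);r=cv2.minAreaRect(c);print(n,cv2.contourArea(c),r)
    T[n]=r[0]; print("tape~",plane(M[n],r[0],.085+.012).round(3))
print(tri(M["scene"],T["scene"],M["side"],T["side"]))
# pipe ends by eye
print("pipe",plane(M["scene"],[[271,248],[328,340]],.095).round(3),plane(M["side"],[[285,270],[405,263]],.09).round(3))
print("foot",plane(M["side"],[[288,240],[288,228]],.02).round(3),"top",plane(M["side"],[[283,171]],.218).round(3))
E
python3 - <<'E'
import cv2
im=cv2.imread('pics/wrist0.png');s=cv2.imread('pics/side0.png')[150:270,200:360]
s=cv2.resize(s,None,fx=2,fy=2,interpolation=2)
cv2.imwrite('pics/c.png',cv2.hconcat([cv2.resize(im,(480,360)),cv2.copyMakeBorder(s,0,120,0,0,0)]))
E
```

```text
scene cam pos [ 1.006 -0.56   1.175]
side cam pos [ 0.166 -0.853  0.759]
wrist cam pos [0.649 0.077 0.385]
scene 261.0 ((299.8501892089844, 296.4891662597656), (17.364328384399414, 18.445842742919922), 57.2647705078125)
tape~ [[ 0.582 -0.142  0.097]]
side 256.0 ((350.8045654296875, 265.76397705078125), (16.600563049316406, 18.59547996520996), 85.91438293457031)
tape~ [[ 0.582 -0.15   0.097]]
(array([ 0.58321247, -0.1438298 ,  0.09431759]), np.float64(0.005969943681836981))
pipe [[ 0.443 -0.088  0.095]
 [ 0.697 -0.181  0.095]] [[ 0.444 -0.088  0.09 ]
 [ 0.704 -0.191  0.09 ]]
foot [[0.531 0.108 0.02 ]
 [0.554 0.162 0.02 ]] top [[0.539 0.135 0.218]]
```

View pics/c.png

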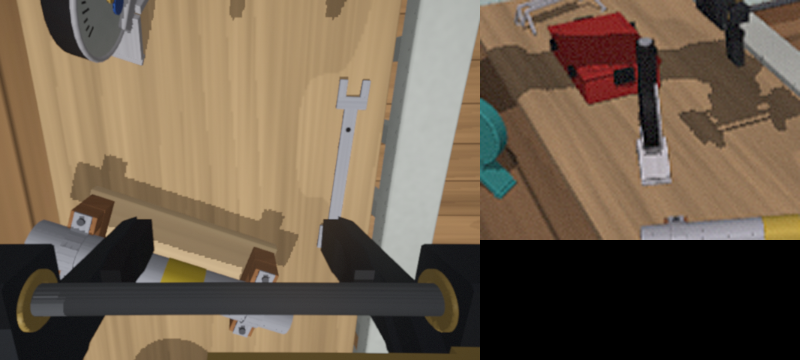

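Emit:
carry_out(
  delta_pos=[
    [0, 3, -4],
    [1, 5, -8],
    [1, 5, -8],
    [1, 5, -8],
    [1, 5, -8],
  ],
  twist=[7, 14, 20, 20, 20],
)

```text
time: 0.57
tool_pos: [0.6992, 0.0806, 0.2521]
tcp_rot: [1.457, 1.026, -1.462]
force: [0.1, -0.0, 0.2]
grip_width: 0.0881
```

```bash
python3 - <<'E'
from h import *
for i in range(2):
    m,w=shot("wrist","w1"); 
ms,s=shot("scene","s1")
print(ray(m,[320,240])[0],bot.observe()['tool_pos'],bot.observe()['time'])
c=proj(ms,[.54,.135,.12])[0].astype(int);print(c)
print(proj(m,[.54,.135,.112]))
s=cv2.resize(s[c[1]-40:c[1]+40,c[0]-40:c[0]+40],(480,480),interpolation=2)[:, :]
cv2.imwrite("pics/d.png",cv2.hconcat([cv2.resize(w,(500,375)),s[:375,90:390]]))
E
```

```text
[0.72494683 0.15114533 0.37424235] [0.69935649 0.07763211 0.25325641] 0.7167
[362 205]
[[ 61.88574224 230.01214006]]
```

View pics/w1.png

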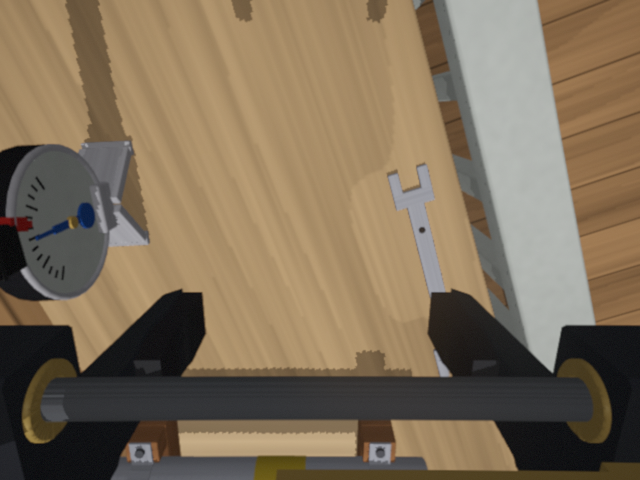

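```bash
python3 - <<'E'
from h import *
m=eyes.camera_model("wrist");im=cv2.imread("pics/w1.png")
P=plane(m,[[133,142],[150,243]],.02);print("front sole corners",P.round(4),np.linalg.norm(P[1]-P[0]))
d=P[0]-P[1];print("yaw from sole",np.arctan2(-d[0],d[1]))
v=cv2.resize(im[130:310,0:170],None,fx=4,fy=4,interpolation=2)[:600]
cv2.imwrite("pics/e.png",v)
h=cv2.cvtColor(im,cv2.COLOR_BGR2HSV)
r=(cv2.inRange(h,(0,150,80),(8,255,255))|cv2.inRange(h,(172,150,80),(180,255,255)))[:,:60]
b=cv2.inRange(h,(105,120,50),(130,255,255))[:,:130]
for k in(r,b):
    ys,xs=np.nonzero(k); print(len(xs),xs.min(),xs.max(),ys.min(),ys.max(), [(x,ys[xs==x].mean().round(1),(xs==x).sum()) for x in range(xs.min(),xs.max()+1)])
E
```

```text
front sole corners [[0.5703 0.176  0.02  ]
 [0.5429 0.0912 0.02  ]] 0.0891445361486298
yaw from sole -0.31307379439427935
72 0 11 217 224 [(0, np.float64(220.5), np.int64(6)), (1, np.float64(220.5), np.int64(6)), (2, np.float64(220.5), np.int64(6)), (3, np.float64(220.5), np.int64(6)), (4, np.float64(220.5), np.int64(6)), (5, np.float64(220.0), np.int64(7)), (6, np.float64(220.5), np.int64(6)), (7, np.float64(220.5), np.int64(6)), (8, np.float64(220.5), np.int64(6)), (9, np.float64(221.0), np.int64(7)), (10, np.float64(221.0), np.int64(7)), (11, np.float64(222.0), np.int64(3))]
527 35 93 203 239 [(35, np.float64(237.5), np.int64(2)), (36, np.float64(237.5), np.int64(4)), (37, np.float64(237.5), np.int64(4)), (38, np.float64(237.0), np.int64(5)), (39, np.float64(236.5), np.int64(4)), (40, np.float64(236.5), np.int64(4)), (41, np.float64(236.0), np.int64(3)), (42, np.float64(235.5), np.int64(4)), (43, np.float64(235.0), np.int64(3)), (44, np.float64(234.5), np.int64(4)), (45, np.float64(234.0), np.int64(3)), (46, np.float64(233.5), np.int64(4)), (47, np.float64(233.0), np.int64(3)), (4
[... 1128 characters left out ...]
float64(213.0), np.int64(11)), (79, np.float64(214.0), np.int64(17)), (80, np.float64(214.0), np.int64(19)), (81, np.float64(214.5), np.int64(22)), (82, np.float64(214.5), np.int64(24)), (83, np.float64(215.0), np.int64(25)), (84, np.float64(215.0), np.int64(25)), (85, np.float64(215.0), np.int64(25)), (86, np.float64(215.0), np.int64(25)), (87, np.float64(215.0), np.int64(25)), (88, np.float64(215.0), np.int64(25)), (89, np.float64(215.5), np.int64(24)), (90, np.float64(215.5), np.int64(22)), (91, np.float64(216.0), np.int64(21)), (92, np.float64(216.0), np.int64(17)), (93, np.float64(216.5), np.int64(12))]<stdin>:11: RuntimeWarning: Mean of empty slice.
  ret = ret.dtype.type(ret / rcount)
```

View pics/e.png

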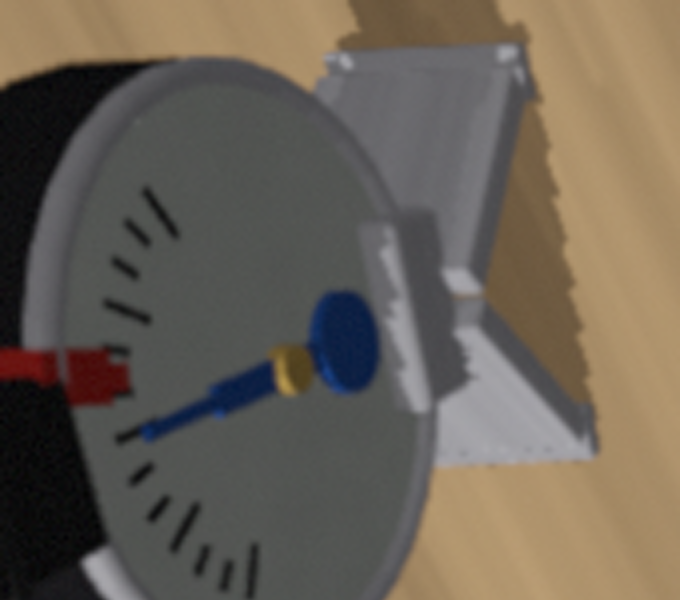

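```bash
python3 - <<'E'
from h import *
m=eyes.camera_model("wrist")
P=plane(m,[[131.5,141.5],[149.3,244]],.02);d=P[0]-P[1];print(np.linalg.norm(d))
yaw=np.arctan2(-d[0],d[1]);n=np.array([np.cos(yaw),np.sin(yaw),0]);y=np.array([-n[1],n[0],0])
o=P.mean(0)-.02*n; print("yaw",yaw,"origin",o.round(4),"grip z",.188)
for off in(.010,.013,.016):
    Q=onplane(m,[[73.2,222.5],[36.7,238.2],[32.3,224.7],[86,215]],o+off*n,n)-o
    q=np.c_[Q@y,Q[:,2]];print(off,q.round(4).tolist())
    c=np.array([0,.092])
    for k in(1,2): 
        v=q[k]-c;print("   ang",np.arctan2(v[0],v[1]),np.hypot(*v), "from hub",np.arctan2(*(q[k]-q[0])))
    
b=bot.observe();from scipy.spatial.transform import Rotation as Ro
R=Ro.from_rotvec(b['tcp_rot']).as_matrix();print(R.round(3),b['tool_pos'])
print("shift to above gauge (cm), z keep", (R.T@(np.array([o[0],o[1],b['tool_pos'][2]])-b['tool_pos'])*100).round(2), "tool yaw",np.arctan2(R[1,1],R[0,1]))
E
```

```text
0.09051602598067875
yaw -0.30868010695088993 origin [0.5365 0.1398 0.02  ] grip z 0.188
0.01 [[-0.0008, 0.0864], [-0.0, 0.1235], [0.0084, 0.1242], [0.0002, 0.0701]]
   ang -0.00020259202317543412 0.031476048552330035 from hub 0.020615202510814546
   ang 0.25475239881582706 0.033257528871088154 from hub 0.23749559186030703
0.013 [[0.0004, 0.0912], [0.0012, 0.1276], [0.0094, 0.1283], [0.0014, 0.0752]]
   ang 0.03364835956794857 0.0356632047858836 from hub 0.020615202510815833
   ang 0.2540656726488565 0.037543591224146466 from hub 0.23749559186030744
0.016 [[0.0017, 0.096], [0.0024, 0.1318], [0.0105, 0.1325], [0.0026, 0.0803]]
   ang 0.06036218500378731 0.0398826231350349 from hub 0.020615202510814754
   ang 0.25351967704465933 0.041829667654156584 from hub 0.23749559186030736
[[-0.001  0.939 -0.343]
 [-0.001 -0.343 -0.939]
 [-1.    -0.001  0.002]] [0.69935649 0.07763211 0.25325641]
shift to above gauge (cm), z keep [ 1.000e-02 -1.743e+01 -2.500e-01] tool yaw -0.3498466712496608
```

Emit:
carry_out(
  delta_pos=[
    [-2, -3, 0],
    [-2, -7, 0],
    [-2, -11, -0.2],
    [-2, -15, -0.25],
    [-2, -17.4, -0.25],
  ],
  twist=[-2, -2, -2, -2, -2],
)

```text
time: 1.13
tool_pos: [0.5331, 0.1398, 0.2738]
tcp_rot: [1.434, 1.045, -1.439]
force: [-0.0, 0.9, -0.7]
grip_width: 0.0884
```

Emit:
carry_out(
  delta_pos=[
    [0, 0, 0],
    [0, 0, 0],
  ],
  twist=[0, 0],
)

```text
time: 1.3
tool_pos: [0.5323, 0.1389, 0.2747]
tcp_rot: [1.434, 1.045, -1.437]
force: [0.2, -0.2, -0.4]
grip_width: 0.088
```

```bash
python3 - <<'E'
from h import *
m,w=shot("wrist","w2");ms,s=shot("side","sd2");b=bot.observe();print(b['tool_pos'],b['tcp_rot'],b['time'])
print(proj(m,[.5365,.1398,.218]),proj(ms,[.5365,.1398,.218]))
c=proj(ms,[.5365,.1398,.2])[0].astype(int)
s=s[c[1]-75:c[1]+75,c[0]-62:c[0]+63]
cv2.imwrite("pics/f.png",cv2.hconcat([cv2.resize(w,(480,360)),cv2.resize(s,(300,360),interpolation=2)]))
E
```

```text
[0.53435541 0.13819106 0.2744553 ] [ 1.43660044  1.04238125 -1.4385361 ] 1.4
[[326.65585543 274.84780455]] [[281.29777262 170.50862695]]
```

View pics/f.png

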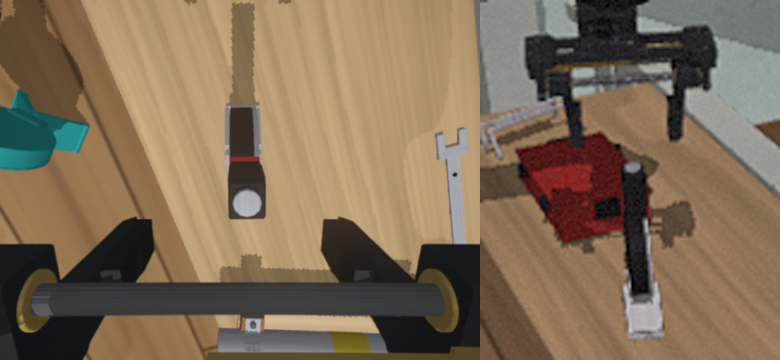

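```bash
python3 - <<'E'
from h import *
from scipy.spatial.transform import Rotation as Ro
m=eyes.camera_model("wrist");im=cv2.imread("pics/w2.png")
g=cv2.cvtColor(im,cv2.COLOR_BGR2GRAY)[245:300,305:355]
k=(g>130).astype(np.uint8);n,l,st,ce=cv2.connectedComponentsWithStats(k)
for i in range(1,n):
    if st[i,4]>100: print(st[i],ce[i]+[305,245])
b=bot.observe();R=Ro.from_rotvec(b['tcp_rot']).as_matrix()
X=plane(m,[329.3,270.7],.218)[0];print(X,R.T@(np.array([X[0],X[1],.196])-b['tool_pos'])*100)
E
```

```text
[   6    9   37   35 1019] [329.17369971 271.13935231]
[  0  42  50  13 396] [330.41919192 295.48484848]
[0.54046538 0.14070521 0.218     ] [ 7.84492464  0.50370965 -0.43852017]
```

Emit:
carry_out(
  delta_pos=[
    [2.5, 0.45, -0.4],
    [5.5, 0.45, -0.4],
    [7.8, 0.45, -0.4],
    [7.8, 0.45, -0.4],
    [7.8, 0.45, -0.4],
  ],
  twist=[0, 0, 0, 0, 0],
)

```text
time: 1.82
tool_pos: [0.5403, 0.1392, 0.1957]
tcp_rot: [1.436, 1.041, -1.442]
force: [0.7, 0.5, 0.2]
grip_width: 0.0881
```

Emit:
carry_out(
  delta_pos=[
    [0, 0, 0],
    [0, 0, 0],
    [0, 0, 0],
    [0, 0, 0],
    [0, 0, 0],
  ],
  twist=[0, 0, 0, 0, 0],
  grip=1.0,
  grip_force=20,
)

```text
time: 2.23
tool_pos: [0.5407, 0.1393, 0.1965]
tcp_rot: [1.437, 1.041, -1.44]
force: [-0.7, -0.4, 0.0]
grip_width: 0.0571
```

Emit:
carry_out(
  delta_pos=[
    [0, 0, 0],
    [0, 0, 0],
    [0, 0, 0],
  ],
  twist=[0, 0, 0],
)

```text
time: 2.48
tool_pos: [0.5408, 0.1395, 0.1967]
tcp_rot: [1.437, 1.041, -1.44]
force: [0.0, -0.7, -0.5]
grip_width: 0.0369
```

Emit:
carry_out(
  delta_pos=[
    [0, 0, 0],
    [0, 0, 0],
    [0, 0, 0],
    [0, 0, 0],
    [0, 0, 0],
  ],
  twist=[0, 0, 0, 0, 0],
)

```text
time: 2.9
tool_pos: [0.5407, 0.1395, 0.1966]
tcp_rot: [1.437, 1.041, -1.44]
force: [-0.5, 0.4, 0.4]
grip_width: 0.0239
```

```bash
python3 -c "
from plant import bot;b=bot.observe();print(b['grip_width'],b['tool_pos'],b['force'])"
```

```text
0.023917780952595794 [0.54068384 0.13948137 0.19662141] [-0.49279533  0.44302337  0.35195024]
```

Emit:
carry_out(
  delta_pos=[
    [-2, 0, 0],
    [-5, 0, 0],
    [-8, 0, 0],
    [-11, 0, 0],
    [-12, 0, 0],
  ],
  twist=[0, 0, 0, 0, 0],
)

```text
time: 3.32
tool_pos: [0.5423, 0.14, 0.3203]
tcp_rot: [1.441, 1.039, -1.435]
force: [0.9, 0.7, -3.1]
grip_width: 0.0237
```

```bash
cat > st.py <<'E'
from h import *
from scipy.spatial.transform import Rotation as Ro
import sys
b=bot.observe();R=Ro.from_rotvec(b['tcp_rot']).as_matrix()
print("t",b['time'],"pos",b['tool_pos'].round(4),"yaw",np.arctan2(R[1,1],R[0,1]).round(4),"tilt",R[:,0].round(3),"F",b['force'].round(2),"w",b['grip_width'].round(4))
if len(sys.argv)>3: print("shift cm",(R.T@(np.float64(sys.argv[1:4])-b['tool_pos'])*100).round(2))
E
python3 st.py .583 -.144 .315
```

```text
Traceback (most recent call last):
  File "st.py", line 5, in <module>
    print("t",b['time'],"pos",b['tool_pos'].round(4),"yaw",np.arctan2(R[1,1],R[0,1]).round(4),"tilt",R[:,0].round(3),"F",b['force'].round(2),"w",b['grip_width'].round(4))
                                                                                                                                                 ^^^^^^^^^^^^^^^^^^^^^
AttributeError: 'float' object has no attribute 'round'
```

Emit:
carry_out(
  delta_pos=[
    [0, 2, 3],
    [0, 4, 6.5],
    [0, 6, 10],
    [0, 8, 13.5],
    [0, 10, 17],
  ],
  twist=[0, 1, 2, 2, 2],
)

```text
time: 3.73
tool_pos: [0.5835, -0.0546, 0.3189]
tcp_rot: [1.464, 1.02, -1.462]
force: [0.2, 0.3, -3.7]
grip_width: 0.0238
```

Emit:
carry_out(
  delta_pos=[
    [0, 1, 3.5],
    [0, 2, 7],
    [0, 2.8, 10.5],
    [0, 2.8, 14],
    [0, 2.8, 16],
  ],
  twist=[0, 0, 0, 0, 0],
)

```text
time: 4.15
tool_pos: [0.552, -0.2194, 0.3171]
tcp_rot: [1.464, 1.018, -1.469]
force: [0.1, -0.8, -3.7]
grip_width: 0.0235
```

Emit:
carry_out(
  delta_pos=[
    [0, 0, 0],
    [0, 0, 0],
    [0, 0, 0],
  ],
  twist=[0, 0, 0],
)

```text
time: 4.4
tool_pos: [0.5519, -0.2181, 0.3158]
tcp_rot: [1.464, 1.02, -1.47]
force: [0.4, 1.3, -3.8]
grip_width: 0.0235
```

```bash
sed -i 's/,b\[.grip_width.\].round(4)/,round(b["grip_width"],4)/' st.py; python3 st.py .583 -.144 .315; python3 - <<'E'
from h import *
m,w=shot("wrist","w3");ms,s=shot("scene","s3");mq,q=shot("side","sd3")
print(proj(m,[.583,-.144,.106]))
E
python3 st.py
```

```text
t 4.4 pos [ 0.5519 -0.2181  0.3158] yaw -0.3562 tilt [-0.003 -0.001 -1.   ] F [ 0.35  1.29 -3.77] w 0.0235
shift cm [ 0.06  0.33 -8.03]
[[323.0782621  101.67228548]]
t 4.55 pos [ 0.5527 -0.2173  0.3166] yaw -0.3538 tilt [-0.002 -0.001 -1.   ] F [-0.09 -0.21 -3.23] w 0.0237
```

View pics/w3.png

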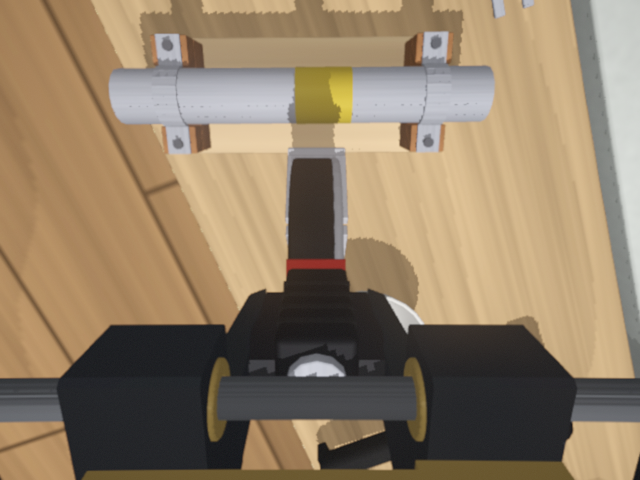

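```bash
cat > pipe.py <<'E'
from h import *
import sys
from scipy.spatial.transform import Rotation as Ro
def pipe(m,im):
    h=cv2.cvtColor(im,cv2.COLOR_BGR2HSV)
    def bis(col):   # top/bottom edges by gray-ness
        c=np.r_[h[40:150,col,1]].astype(int)<45
        r=np.nonzero(c)[0]+40; return r.min()-.5,r.max()+.5
    A=[]
    for col in list(range(215,285,6))+list(range(362,400,6)):
        t,b_=bis(col);(c,d)=ray(m,[[col,t],[col,b_]]);half=np.arccos(d[0]@d[1])/2
        v=d.sum(0);v/=np.linalg.norm(v);X=c+v*(.085-c[2])/v[2];A.append([*X,np.linalg.norm(np.cross(X-c,np.array([1,0,0])*0+dirx))*np.sin(half),t,b_])
    return np.array(A)
dirx=np.array([np.cos(-.354),np.sin(-.354),0])
E
python3 - <<'E'
from pipe import *
m=eyes.camera_model("wrist");im=cv2.imread("pics/w3.png")
A=pipe(m,im);print(A[:,3].round(4),A[:,4:].tolist())
f=np.polyfit(A[:,0],A[:,1],1);yaw=np.arctan(f[0]);print("pipe yaw",yaw,"resid",np.std(A[:,1]-np.polyval(f,A[:,0])))
h=cv2.cvtColor(im,cv2.COLOR_BGR2HSV);k=cv2.inRange(h,(20,140,60),(36,255,255))
xs=[];
for r in range(80,115,5):
    q=np.nonzero(k[r,250:400])[0]+250;xs.append((q.min()-.5,q.max()+.5))
print(xs)
e=np.median(xs,0);v=95
P=plane(m,[[e[0],v],[e[1],v]],.106);print("tape len",np.linalg.norm(P[1]-P[0]),"mid",P.mean(0))
u=np.array([1,f[0],0])/np.hypot(1,f[0]);p0=np.array([0,f[1],.085]);T=p0+u*((P.mean(0)-p0)@u);print("TAPE",T)
b=bot.observe();R=Ro.from_rotvec(b['tcp_rot']).as_matrix();print("yaw tool",np.arctan2(R[1,1],R[0,1]),b['tool_pos'])
print("shift",R.T@(T-b['tool_pos'])*100)
print(proj(m,T))
# gauge foot lateral: where is gauge in tool frame? red index etc. lean check: foot outer end
for n in("scene","side"):
    print(n,proj(eyes.camera_model(n),[[.583,-.144,.085],[.552,-.218,.19],[.552,-.218,.23],b['tool_pos']]).round(0).tolist())
E
```

```text
[0.0208 0.0208 0.0209 0.0209 0.021  0.021  0.0211 0.0211 0.0211 0.0212
 0.0212 0.0212 0.0211 0.0211 0.0211 0.021  0.021  0.021  0.0209] [[67.5, 123.5], [67.5, 123.5], [67.5, 123.5], [67.5, 123.5], [67.5, 123.5], [67.5, 123.5], [67.5, 123.5], [67.5, 123.5], [67.5, 123.5], [67.5, 123.5], [67.5, 123.5], [67.5, 123.5], [66.5, 122.5], [66.5, 122.5], [66.5, 122.5], [66.5, 122.5], [66.5, 122.5], [66.5, 122.5], [66.5, 122.5]]
pipe yaw -0.3471044877940641 resid 8.979538990820847e-05
[(np.float64(295.5), np.float64(351.5)), (np.float64(295.5), np.float64(351.5)), (np.float64(295.5), np.float64(351.5)), (np.float64(295.5), np.float64(351.5)), (np.float64(295.5), np.float64(351.5)), (np.float64(295.5), np.float64(351.5)), (np.float64(295.5), np.float64(350.5))]
tape len 0.04254726816332932 mid [ 0.58588008 -0.1388073   0.106     ]
TAPE [ 0.58590076 -0.13875015  0.085     ]
yaw tool -0.35379547327446953 [ 0.55269623 -0.21726036  0.31660831]
shift [23.144558    0.42313734 -8.55794491]
[[323.14379532  95.63098207]]
scene [[300.0, 300.0], [263.0, 291.0], [261.0, 281.0], [257.0, 257.0]]
side [[350.0, 268.0], [355.0, 253.0], [356.0, 237.0], [358.0, 200.0]]
```

Emit:
carry_out(
  delta_pos=[
    [0, 0.4, -3],
    [0, 0.4, -6],
    [0, 0.4, -8.5],
    [0, 0.4, -8.5],
    [0, 0.4, -8.5],
  ],
  twist=[0, 0, 0, 0, 0],
)

```text
time: 4.97
tool_pos: [0.5868, -0.1352, 0.3162]
tcp_rot: [1.459, 1.025, -1.462]
force: [0.9, -0.3, -3.1]
grip_width: 0.024
```

```bash
python3 st.py .5859 -.1388 .2526;python3 - <<'E'
from h import *
mq,q=shot("side","sd4");ms,s=shot("scene","s4")
c=proj(mq,[.586,-.139,.17])[0].astype(int);e=proj(ms,[.586,-.139,.17])[0].astype(int)
a=q[c[1]-60:c[1]+60,c[0]-50:c[0]+50];d=s[e[1]-60:e[1]+60,e[0]-50:e[0]+50]
cv2.imwrite("pics/g.png",cv2.resize(cv2.hconcat([a,d]),None,fx=4,fy=4,interpolation=2))
E
```

```text
t 4.9667 pos [ 0.5868 -0.1352  0.3162] yaw -0.3477 tilt [-0.002 -0.    -1.   ] F [ 0.92 -0.34 -3.07] w 0.024
shift cm [6.36 0.04 0.37]
```

View pics/g.png

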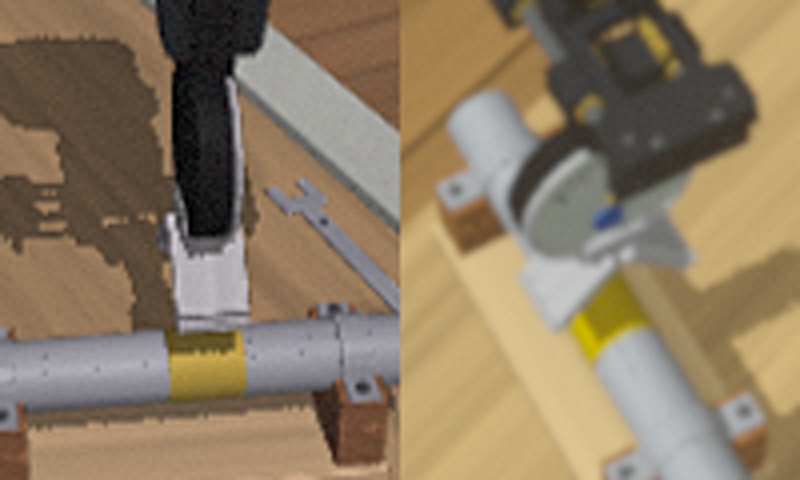

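Emit:
carry_out(
  delta_pos=[
    [0, 0, 0.35],
    [2, 0, 0.35],
    [4, 0, 0.35],
    [5.4, 0, 0.35],
    [5.4, 0, 0.35],
  ],
  twist=[0, 0, 0, 0, 0],
)

```text
time: 5.48
tool_pos: [0.5822, -0.1431, 0.2593]
tcp_rot: [1.46, 1.023, -1.473]
force: [0.2, 0.1, -4.0]
grip_width: 0.024
```

Emit:
carry_out(
  delta_pos=[
    [0.3, 0, 0],
    [0.5, 0, 0],
    [0.7, 0, 0],
    [0.7, 0, 0],
    [0.7, 0, 0],
  ],
  twist=[0, 0, 0, 0, 0],
)

```text
time: 5.9
tool_pos: [0.583, -0.143, 0.2533]
tcp_rot: [1.461, 1.022, -1.47]
force: [1.4, 0.7, -0.8]
grip_width: 0.024
```

```bash
python3 st.py .5859 -.1388 .2526
```

```text
t 5.9 pos [ 0.583  -0.143   0.2533] yaw -0.3544 tilt [-0.005 -0.002 -1.   ] F [ 1.42  0.66 -0.8 ] w 0.024
shift cm [ 0.07  0.12 -0.5 ]
```

Emit:
carry_out(
  delta_pos=[
    [-0.4, 0, -0.2],
    [-0.4, 0.1, -0.45],
    [-0.4, 0.1, -0.45],
    [-0.4, 0.1, -0.45],
    [-0.4, 0.1, -0.45],
  ],
  twist=[0, 0, 0, 0, 0],
)

```text
time: 6.32
tool_pos: [0.5852, -0.1393, 0.257]
tcp_rot: [1.46, 1.022, -1.471]
force: [0.3, -0.4, -3.7]
grip_width: 0.0239
```

```bash
python3 st.py .5859 -.1388 .2526
```

```text
t 6.3167 pos [ 0.5852 -0.1393  0.257 ] yaw -0.3545 tilt [-0.006 -0.002 -1.   ] F [ 0.33 -0.35 -3.69] w 0.0239
shift cm [ 0.44  0.05 -0.07]
```

Emit:
carry_out(
  delta_pos=[
    [0.2, 0, -0.1],
    [0.4, 0, -0.1],
    [0.5, 0, -0.1],
    [0.5, 0, -0.1],
    [0.5, 0, -0.1],
  ],
  twist=[0, 0, 0, 0, 0],
)

```text
time: 6.73
tool_pos: [0.5857, -0.139, 0.2528]
tcp_rot: [1.461, 1.021, -1.471]
force: [-1.9, -1.6, 6.1]
grip_width: 0.0238
```

```bash
python3 st.py .5859 -.1388 .2526
```

```text
t 6.7333 pos [ 0.5857 -0.139   0.2528] yaw -0.3549 tilt [-0.005 -0.003 -1.   ] F [-1.85 -1.6   6.1 ] w 0.0238
shift cm [ 0.02  0.01 -0.03]
```

Emit:
carry_out(
  delta_pos=[
    [0, 0, 0],
    [0, 0, 0],
    [0, 0, 0],
    [0, 0, 0],
    [0, 0, 0],
  ],
  twist=[0, 0, 0, 0, 0],
)

```text
time: 7.15
tool_pos: [0.5857, -0.1391, 0.2529]
tcp_rot: [1.461, 1.021, -1.471]
force: [-1.4, -0.5, 2.4]
grip_width: 0.0236
```

```bash
python3 st.py .5859 -.1388 .2526;python3 - <<'E'
from h import *
m,w=shot("wrist","w5");mq,q=shot("side","sd5");ms,s=shot("scene","s5")
e=proj(mq,[.586,-.139,.15])[0].astype(int)
d=q[e[1]-60:e[1]+60,e[0]-50:e[0]+50]
cv2.imwrite("pics/i.png",cv2.hconcat([cv2.resize(w,(480,360)),cv2.resize(d,(300,360),interpolation=2)]))
E
```

```text
t 7.15 pos [ 0.5857 -0.1391  0.2529] yaw -0.355 tilt [-0.005 -0.003 -1.   ] F [-1.41 -0.55  2.41] w 0.0236
shift cm [ 0.03  0.01 -0.04]
```

View pics/i.png

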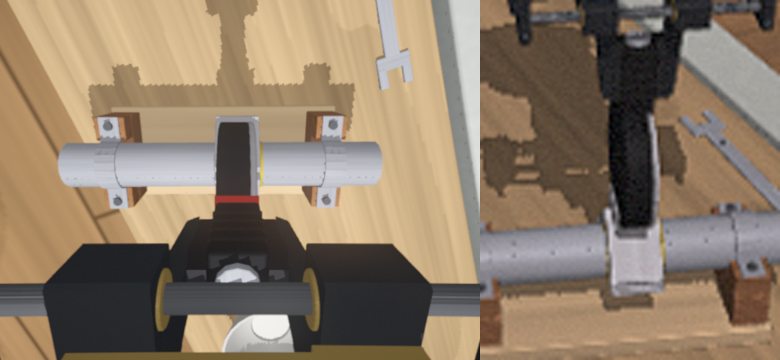

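Emit:
carry_out(
  delta_pos=[
    [0, 0, 0.4],
    [0.05, 0, 0.8],
    [0.05, 0, 1.2],
    [0.1, 0, 1.6],
    [0.15, 0, 2.0],
  ],
  twist=[0, 0, 0, 0, 0],
  grip_force=15,
)

```text
time: 7.72
tool_pos: [0.5789, -0.1581, 0.2514]
tcp_rot: [1.461, 1.021, -1.47]
force: [0.9, 0.9, 0.6]
grip_width: 0.0238
```

```bash
python3 st.py .5859 -.1388 .2526
```

```text
t 7.7167 pos [ 0.5789 -0.1581  0.2514] yaw -0.3549 tilt [-0.005 -0.002 -1.   ] F [0.88 0.89 0.55] w 0.0238
shift cm [-0.12 -0.01 -2.06]
```

Emit:
carry_out(
  delta_pos=[
    [0.08, 0, 0.4],
    [0.15, 0, 0.8],
    [0.22, 0, 1.2],
    [0.3, 0, 1.6],
    [0.35, 0, 1.8],
  ],
  twist=[0, 0, 0, 0, 0],
)

```text
time: 8.13
tool_pos: [0.5723, -0.1758, 0.2478]
tcp_rot: [1.461, 1.02, -1.471]
force: [0.7, 0.8, 1.9]
grip_width: 0.0243
```

Emit:
carry_out(
  delta_pos=[
    [0, 0, 0],
    [0, 0, 0],
    [0, 0, 0],
    [0, 0, 0],
    [0, 0, 0],
  ],
  twist=[0, 0, 0, 0, 0],
)

```text
time: 8.55
tool_pos: [0.5722, -0.1761, 0.2477]
tcp_rot: [1.461, 1.02, -1.472]
force: [0.4, -0.6, -0.4]
grip_width: 0.0242
```

```bash
python3 st.py .5859 -.1388 .2526;python3 - <<'E'
from h import *
m,w=shot("wrist","w6");mq,q=shot("side","sd6");ms,s=shot("scene","s6")
e=proj(ms,[.586,-.15,.17])[0].astype(int)
d=s[e[1]-40:e[1]+40,e[0]-33:e[0]+33]
cv2.imwrite("pics/j.png",cv2.hconcat([cv2.resize(w,(480,360)),cv2.resize(d,(300,360),interpolation=2)]))
E
```

```text
t 8.55 pos [ 0.5722 -0.1761  0.2477] yaw -0.3556 tilt [-0.005 -0.003 -1.   ] F [ 0.44 -0.62 -0.39] w 0.0242
shift cm [-0.51 -0.01 -3.97]
```

View pics/j.png

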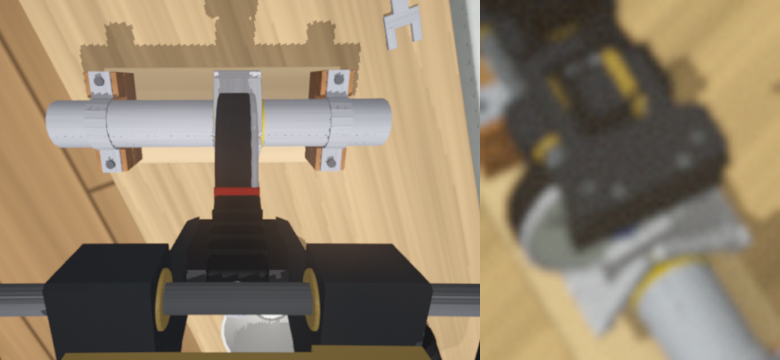

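```bash
python3 - <<'E'
from h import *
# camera pose when w1 was taken: reuse wrist extrinsics relative to TCP; yaw -0.3498 then vs now
from scipy.spatial.transform import Rotation as Ro
m=eyes.camera_model("wrist");b=bot.observe();R=Ro.from_rotvec(b['tcp_rot']).as_matrix()
Rc=m["R"]@R; tc=m["t"]+m["R"]@b['tool_pos']
y0=-.3498;R1=np.array([[0,np.cos(y0),np.sin(y0)],[0,np.sin(y0),-np.cos(y0)],[-1,0,0]]);p1=np.array([.6994,.0776,.2533])
m["R"]=Rc@R1.T;m["t"]=tc-m["R"]@p1
P=plane(m,[[131.5,141.5],[149.3,244]],.02);d=P[0]-P[1];yaw=np.arctan2(-d[0],d[1]);n=np.array([np.cos(yaw),np.sin(yaw),0]);y=np.array([-n[1],n[0],0]);o=P.mean(0)-.02*n
print(yaw,o)
px=np.array([(161,212),(138,232),(125,268),(127,312),(120,350),(130,436),(142,475),(159,508),(185,527),(203,565),(227,577),(253,570),(129,378),(98,377),(147,433),(293,370),(345,342)])/4+[0,130]
for off in(.010,.012):
    Q=onplane(m,px,o+off*n,n)-o
    q=np.c_[Q@y,Q[:,2]-.092];
    for c in([0,0],):
        v=q-c;print(off,np.degrees(np.arctan2(v[:,0],v[:,1])).round(1),(np.hypot(*v.T)*1e3).round(1))
E
```

```text
-0.3078786391949661 [0.53691497 0.14000277 0.02      ]
0.01 [  60.1   50.4   40.4   30.6   21.1    0.7   -9.2  -18.9  -29.   -40.2
  -50.   -60.2   14.4   14.8   -0.4 -170.8 -179.2] [34.2 36.1 36.1 34.1 35.  35.  35.1 34.9 32.9 35.3 34.8 32.4 33.4 39.5
 31.6  5.7 22. ]
0.012 [  56.4   47.5   38.3   29.2   20.5    1.9   -7.2  -16.2  -25.4  -36.1
  -45.3  -54.8   14.4   14.8    1.  -177.6  178.4] [36.2 38.3 38.6 36.8 37.8 37.8 37.7 37.3 34.9 36.9 36.  33.  36.2 42.3
 34.4  2.4 18.6]
```

Emit:
carry_out(
  delta_pos=[
    [0.05, 0, 0],
    [0.08, 0, 0],
    [0.08, 0, 0],
    [0.08, 0, 0],
    [0.08, 0, 0],
  ],
  twist=[0, 0, 0, 0, 0],
)

```text
time: 9.12
tool_pos: [0.5722, -0.1763, 0.2476]
tcp_rot: [1.461, 1.019, -1.471]
force: [-1.2, -1.4, 6.0]
grip_width: 0.024
```

Emit:
carry_out(
  delta_pos=[
    [0, 0, 0],
    [0, 0, 0],
    [0, 0, 0],
    [0, 0, 0],
    [0, 0, 0],
  ],
  twist=[0, 0, 0, 0, 0],
)

```text
time: 9.53
tool_pos: [0.5722, -0.1762, 0.2477]
tcp_rot: [1.461, 1.019, -1.471]
force: [-1.3, -0.4, 2.6]
grip_width: 0.0239
```

```bash
python3 st.py .5859 -.1388 .2526;python3 - <<'E'
from h import *
mq,q=shot("side","sd7");m,w=shot("wrist","w7")
e=proj(mq,[.58,-.15,.16])[0].astype(int)
d=q[e[1]-60:e[1]+60,e[0]-50:e[0]+50]
cv2.imwrite("pics/k.png",cv2.hconcat([cv2.resize(w[40:280,200:440],(400,400),interpolation=2),cv2.resize(d,(333,400),interpolation=2)]))
E
```

```text
t 9.5333 pos [ 0.5722 -0.1762  0.2477] yaw -0.3558 tilt [-0.005 -0.003 -1.   ] F [-1.31 -0.4   2.62] w 0.0239
shift cm [-0.51 -0.02 -3.98]
```

View pics/k.png

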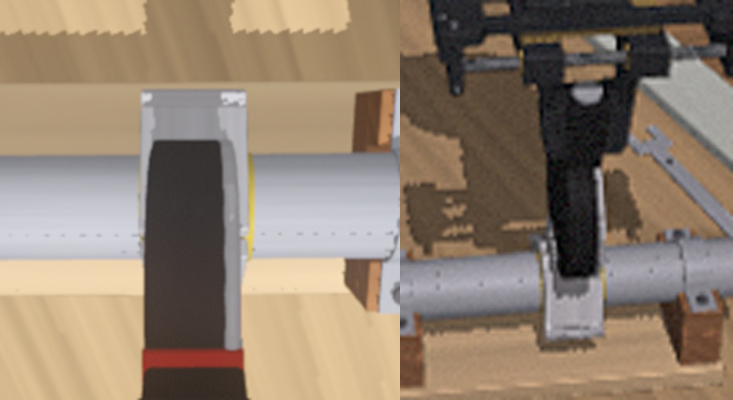

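```bash
python3 st.py;python3 -c "
from plant import finish_job;print(finish_job())"
```

```text
t 9.6333 pos [ 0.5722 -0.1762  0.2477] yaw -0.3557 tilt [-0.005 -0.003 -1.   ] F [-0.86 -0.12  2.59] w 0.0239
the job is handed in; nothing more can be done
None
```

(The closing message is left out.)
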